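# Shut the seed box: lid rim-down, pressed home, clip over

### The job

Take the green lid off its wooden drying stand and lay it, rim down and green face up, in the recess on top of the black seed box; lay it down, do not let it fall. Let go, press it home with a light push from above (over 6 N, never over 40 N), then swing the orange clip over it until it stops. Leave the other things on the shelf where they are.

Things in the scene. Friction and masses are not known exactly. Their poses are not given: they have to be found in the camera images.
- lid: Lid, 120 (its x) x 62 (y) x 20 (z), 0.12 kg, ends alike. Flat green face at z = +20; below it a pale rim 15 deep, 6 mm walls, all round, open underneath. Origin: centre of the underside (rim's edge); +z points out of the green face. At the start it stands on its +x end in the stand, leaning back 25 deg from upright, green face outward and a little up (z axis 65 deg from vertical).
- stand: Fixed wooden easel, base 130 x 90. Origin: centre of its underside; +x is the way the green face looks. The lid's origin starts 76 mm above it. A 36 wide board backs the lid; a 50 wide foot ledge has a lip over the lowest 12 mm of the green face (3 mm play): draw the lid up along its length 15 mm or more first. The lid's long sides are free to grip.
- box: Fixed black box, 136 (x) x 78 (y). Origin: centre of underside; clip at its +x end. Recess on top, floor 50 mm up, 125 x 67 inside; lip 10 high, 5.5 thick, with 72 wide finger notches down to the floor in the middle of both long sides. A grey plinth 96 x 38 x 10 in the recess fits inside the lid's rim: only a rim-down lid goes home, its top then 70 mm above the shelf.
- seat (a point): Centre of the recess floor, 50 mm above the box's origin, axes as the box. A lid that is home has its origin here, its length along x (either way round).
- clip (a joint): Angle of the orange clip (rad): 0 = shut, lying level over the lid's +x end with 2 mm to spare; 1.57 = upright; up to 2.1 = leaning outward (+x of the box). It stays where it is left (stiff hinge, 0.05 N m).
- clip_hinge (a point): Centre of the clip's hinge at the +x end of the box, 78 mm from the box's centre and 75 mm up; the hinge axis is the box's y. Axes as the box.
- clip_tip (a point): Free end of the clip, 53 mm from the hinge axis. The clip is a flat bar 34 wide and 6 thick.
- tier: Bystander: green round three-level seed tier, 120 across, 181 high. Origin under its centre.
- funnel: Bystander: aluminium funnel standing mouth down, 104 across, 115 high. Origin under its centre.
- saucer: Bystander: terracotta saucer, 110 across, 22 high. Origin under its centre.
- screwdriver: Bystander: steel screwdriver lying flat, 190 long along its x. Origin under its middle.
- jar: Bystander: jar, 68 across, 95 high. Origin under its centre.
- pot: Bystander: terracotta flower pot, 90 across, 85 high. Origin under its centre.

How it is judged:
By the outcome, as a careful person would: the job done as asked, in the order asked, and still so for the second after the job is handed in, with the robot touching nothing.
It also fails if it takes over 58 s, if anything falls off the work surface, if the arm or the gripper's body presses on something with over 40 N, if the wrist force passes 120 N, or if a joint passes its speed limit or range.

### The arm

A 7-joint arm with a two-finger parallel gripper is mounted at the origin on the work surface. World frame = base frame: x ahead of the robot, y to its left, z up, the work surface at z = 0. Lengths are in mm, angles in rad, forces in N, time in s.
With the tool pointing down it reaches from about 400 to 875 mm from the base axis. Payload 4.4 kg.
Tool frame: the origin (TCP) lies on the centre line of the jaws, within the pads' length; the fingertips stand 14 mm ahead of it and the grasp point (between the pads) lies 5 mm behind it (tips_ahead is the distance from the TCP to the fingertips, in mm); z points along the fingers, y is the line along which they close (so a half turn about z gives the same grasp; the last joint's range is limited). The gripper opens to 85 mm and grips with 20 to 120 N. Pads are 22 mm wide; open, the fingers measure 114 mm over their backs; the gripper's body (76 mm by 85 mm) begins 54 mm behind the grasp point. The pads swing forward as they close: fully open they stand 13 mm farther back than shut.
Start: joints at [-1.254, 0.628, 0.038, 1.517, -0.027, 0.996, -0.02], TCP at [242.766, 602.978, 245.313] pointing down, gripper open.
Joint ranges: [-3.06, 3.06], [-0.37, 2.12], [-1.25, 1.32], [0.18, 2.47], [-1.1, 4.24], [0.23, 1.98], [-2.94, 2.94]. Speed limits (rad/s): [2.57, 2.57, 3.14, 3.14, 3.14, 3.14, 3.14].

### API

Orientations are given as [roll, pitch, yaw] about the fixed x, y, z axes, in that order (R = Rz(yaw) Ry(pitch) Rx(roll)).
In Python, from cell import * gives the robot as it stands.
- The arm moves only by the tool move_arm, never from a script. Its argument "rows" is text: rows parted by semicolons, each of 7 numbers parted by spaces: the shift along the tool's x, y, z scaled (see below), then the turn, a rotation vector about the tool's x, y, z scaled (see below), then the closure, from -1 (fully open) to 1 (shut). A call has 1 to 12 rows; each row is the pose to reach, as a shift and turn from the pose commanded when the call began, along the tool's axes at that moment; what a row does not reach only later rows make up. The controller multiplies each number of a shift by 0.3 m and each number of a turn by pi/2 rad. A row lasts 1/12 s, in which the tool goes at most 41.7 mm and 7.16 degrees, less where a joint would pass 70% of its speed; a pose out of reach is approached as far as the arm can. A call with a number of a shift or a turn outside -1 to 1 is refused whole. A call with a gripper value outside its range is refused whole. The fingers move at their own pace and stop on an object; the grip force is fixed at half the most. Time passes only in rows, so rows that repeat a pose let the fingers close. It gives the time, the measured TCP pose, the force, the opening and the grip force at its end, in the units of the state.
- read_state(): the state, without advancing time (a new reading comes with each control period).
- get_image(name): name is "scene" or "top" or "wrist"; returns a dict with "img" (480x640x3 uint8, red, green, blue), "vfov" (degrees; the focal length in pixels is half the picture's height over the tangent of half this angle, whatever the lens; pixels are square), "cx", "cy" (the principal point, pixels), "k1" (the pictures are not rectified: a ray, as slopes to the right and down, at radius r is drawn at 1 + k1 r^2 times it, then the intrinsics apply), "extrinsics" (4x4, takes a point from camera to world coordinates); the wrist camera has in their place "T_tool_cam" (4x4, takes a point from camera to tool coordinates, whose origin is the TCP and whose axes are the flange's). Camera axes: x right, y up, looking along -z (the intrinsics and any distortion apply to the point x, -y, -z); pixel columns grow to the right and rows downward; lengths in mm; the calibration is good to about 2 mm. A picture is of the moment at which its call begins: read the wrist's pose just before it. There is no depth.
- finish_job(): hands the job in; it is judged then, once.
The state is a dict: "clock": time; "qpos": joint angles; "qd": joint speeds; "tau": joint torques, N m; "eef_pos": TCP position; "tool_rot": TCP orientation; "force": force on the tool from outside, world axes, zero at the start; "torque": the same for the moment, N m; "width": finger opening in mm; "gripper_force": force on a finger pad.
Only numpy, scipy, OpenCV 4.12 (cv2) and the standard library are available. Lean on these libraries where they do the work, as an engineer would, in place of code of your own. Each camera call takes 0.05 s, during which the arm holds its last target. There are 200 camera calls.

## Working session

There is one attempt and no reset: what is moved stays moved. The work goes in short steps, Python scripts to look and compute and a tool call to move; the robot and the scene stay as the last step left them, time stands still between calls to the robot, and variables do not carry over. Pictures are saved under pics/ and viewed, at most 10 in all, crops included, and the job is handed in when it is done.

Besides the shell and the picture viewer there is one more tool, called after "Emit:" by a JSON object that holds its "op" and its "data", one argument or row to a line. move_arm: Moves the arm, as the interface text tells. Its arguments: {"type":"object","properties":{"rows":{"type":"string"}},"required":["rows"]}

```bash
mkdir -p pics; ls; python3 - <<'E'
from cell import *
import cv2, numpy as np
np.set_printoptions(precision=4,suppress=True)
s=read_state();print(s)
for n in ("scene","top","wrist"):
    d=get_image(n);cv2.imwrite(f"pics/{n}0.png",d["img"][:,:,::-1])
    print(n,{k:v for k,v in d.items() if k!="img"})
    np.save(f"pics/{n}0.npy",d,allow_pickle=True)
E
```

```text
pics
{'clock': 0.0, 'qpos': array([-1.2538,  0.6294,  0.0384,  1.5184, -0.027 ,  0.9963, -0.02  ]), 'qd': array([ 0.0007, -0.    ,  0.0015, -0.0007, -0.0007, -0.0005, -0.0008]), 'tau': array([ -0.0009, -56.3412,   1.2259, -19.344 ,   0.011 ,   0.0104,
         0.    ]), 'eef_pos': array([242.5245, 602.4107, 244.3827]), 'tool_rot': array([-3.1397,  0.    ,  2.7588]), 'force': array([-0.501 , -0.2071,  1.2084]), 'torque': array([ 0.0237, -0.0213,  0.0169]), 'gripper_force': 0.0, 'width': 85.15795155248543}
scene {'vfov': 53.66816105599621, 'cx': 315.94267522857723, 'cy': 241.41570322302147, 'k1': -0.06838354033509864, 'extrinsics': array([[   0.7189,   -0.5829,    0.3786, 1029.7357],
       [   0.6951,    0.6004,   -0.3955, -535.1716],
       [   0.0033,    0.5475,    0.8368, 1133.8614],
       [   0.    ,    0.    ,    0.    ,    1.    ]])}
top {'vfov': 49.08600798390223, 'cx': 310.893778247488, 'cy': 242.62401086941765, 'k1': 0.0254705388283763, 'extrinsics': array([[   0.0101,    0.9959,   -0.0901,  452.2154],
       [  -0.9999,    0.009 ,   -0.0131,  -21.6801],
       [  -0.0122,    0.0902,    0.9958, 1363.0102],
       [   0.    ,    0.    ,    0.    ,    1.    ]])}
wrist {'vfov': 68.57872116768425, 'cx': 320.8254625840657, 'cy': 239.3118658360158, 'k1': -0.042746719202492456, 'T_tool_cam': array([[   0.0004,    0.9584,    0.2854,   73.3638],
       [   1.    ,   -0.0003,   -0.0005,   -0.2136],
       [  -0.0004,    0.2854,   -0.9584, -128.3595],
       [   0.    ,    0.    ,    0.    ,    1.    ]])}
```

View pics/scene0.png

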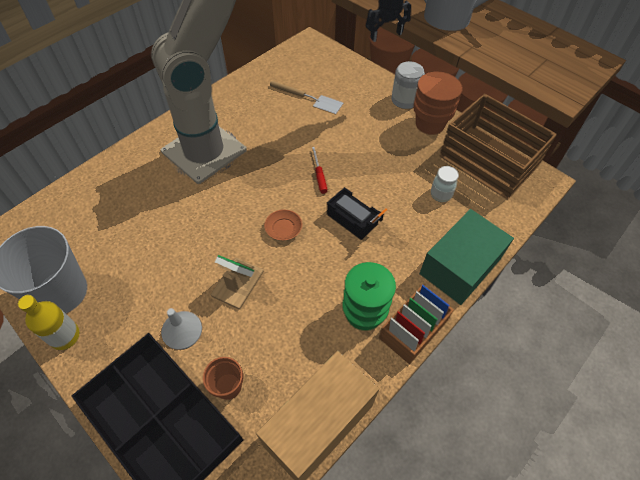

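View pics/top0.png

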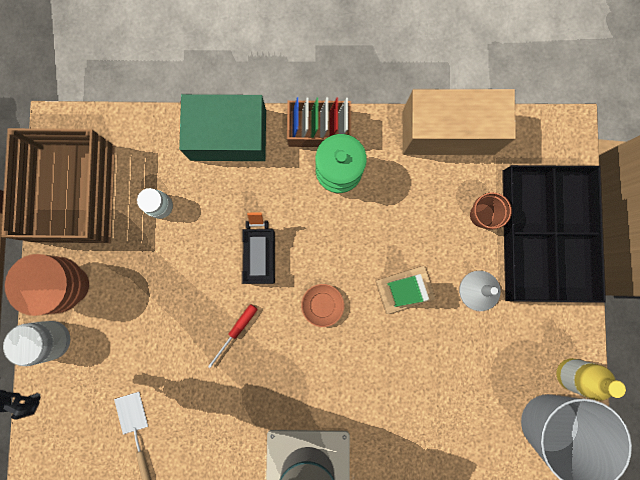

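The scene view shows the lid from behind at (233,265) on the stand, the box at (353,212) and its orange clip at (378,215). In the top view the lid is at (407,291), with the green face looking left (+y) and the white top end to the right. The box is at (258,257) with its clip at (257,218), on the +x side. The saucer is at (323,306), the funnel at (480,291) and the screwdriver at (233,335).

```bash
cat > h.py <<'E'
import cv2, numpy as np
from scipy.spatial.transform import Rotation as R
np.set_printoptions(precision=2,suppress=True)
def tool_T(s):
    T=np.eye(4);T[:3,:3]=R.from_euler('xyz',s["tool_rot"]).as_matrix();T[:3,3]=s["eef_pos"];return T
def cam(d,s=None): return d["extrinsics"] if "extrinsics" in d else tool_T(s)@d["T_tool_cam"]
def rays(d,px,s=None):
    h=d["img"].shape[0];f=h/2/np.tan(np.radians(d["vfov"]/2))
    K=np.array([[f,0,d["cx"]],[0,f,d["cy"]],[0,0,1]])
    u=cv2.undistortPoints(np.array(px,float).reshape(-1,1,2),K,np.array([d["k1"],0,0,0.])).reshape(-1,2)
    T=cam(d,s);v=np.c_[u[:,0],-u[:,1],-np.ones(len(u))]@T[:3,:3].T
    return T[:3,3],v
def onz(d,px,z,s=None):
    o,v=rays(d,px,s);return o+v*((z-o[2])/v[:,2])[:,None]
def proj(d,P,s=None):
    T=np.linalg.inv(cam(d,s));p=np.atleast_2d(P)@T[:3,:3].T+T[:3,3]
    f=d["img"].shape[0]/2/np.tan(np.radians(d["vfov"]/2));u=np.c_[p[:,0],-p[:,1]]/-p[:,2:]
    return u*(1+d["k1"]*(u**2).sum(1))[:,None]*f+[d["cx"],d["cy"]]
def blob(m,box):
    x0,y0,x1,y1=box;mm=np.zeros(m.shape,np.uint8);mm[y0:y1,x0:x1]=m[y0:y1,x0:x1]
    c=max(cv2.findContours(mm,cv2.RETR_EXTERNAL,cv2.CHAIN_APPROX_NONE)[0],key=cv2.contourArea);return c
def quad(c):
    return cv2.boxPoints(cv2.minAreaRect(c))
E
python3 - <<'E'
from h import *
d=np.load("pics/top0.npy",allow_pickle=True).item();im=d["img"].astype(int);r,g,b=im[...,0],im[...,1],im[...,2]
hsv=cv2.cvtColor(d["img"],cv2.COLOR_RGB2HSV)
G=(g>r+40)&(g>b+40); c=blob(G.astype(np.uint8),(370,250,450,330))
q=quad(c);print("green",cv2.contourArea(c),q.tolist());
for z in(139,30): print(z,onz(d,q,z))
K=(hsv[...,2]<60); c=blob(K.astype(np.uint8),(230,215,290,300));q=quad(c)
P=onz(d,q,60);print("box",q.tolist(),P,P.mean(0),[np.linalg.norm(P[i]-P[i-1]) for i in range(4)])
pl=(abs(r-b)<45)&(hsv[...,2]>70); c=blob(pl.astype(np.uint8),(246,228,272,280));q=quad(c);P=onz(d,q,60)
print("plinth",q.tolist(),P,P.mean(0),[np.linalg.norm(P[i]-P[i-1]) for i in range(4)])
O=(r>180)&(g<140)&(b<90);
cl=blob(((hsv[...,0]<12)&(hsv[...,1]>170)).astype(np.uint8),(235,200,280,232));q=quad(cl);print("clip",q.tolist(),onz(d,q,120))
cv2.imwrite("pics/c0.png",cv2.resize(np.hstack([d["img"][195:305,205:305],d["img"][235:345,360:460]])[:,:,::-1],None,fx=4,fy=4,interpolation=2))
E
```

```text
green 654.5 [[387.63079833984375, 282.64617919921875], [415.46923828125, 275.05389404296875], [422.5076904296875, 300.861572265625], [394.66925048828125, 308.453857421875]]
139 [[ 471.45 -184.32  139.  ]
 [ 489.67 -248.7   139.  ]
 [ 430.42 -264.35  139.  ]
 [ 412.3  -200.28  139.  ]]
30 [[ 473.16 -198.8    30.  ]
 [ 493.01 -268.92   30.  ]
 [ 428.48 -285.96   30.  ]
 [ 408.75 -216.18   30.  ]]
box [[243.0, 221.0], [274.0, 221.0], [274.0, 283.0], [243.0, 283.0]] [[622.86 165.86  60.  ]
 [623.54  88.26  60.  ]
 [468.98  85.71  60.  ]
 [468.24 162.46  60.  ]] [545.91 125.57  60.  ] [np.float64(154.6597674848188), np.float64(77.59534897899576), np.float64(154.58565957769997), np.float64(76.76239795111164)]
plinth [[249.0, 237.0], [265.0, 237.0], [265.0, 275.0], [249.0, 275.0]] [[582.78 150.    60.  ]
 [583.13 110.06  60.  ]
 [488.52 108.35  60.  ]
 [488.14 148.02  60.  ]] [535.64 129.11  60.  ] [np.float64(94.65446847112234), np.float64(39.941773005049264), np.float64(94.63141209094307), np.float64(39.67749052435496)]
clip [[248.0, 213.0], [262.0, 213.0], [262.0, 223.0], [248.0, 223.0]] [[634.37 145.68 120.  ]
 [634.66 112.2  120.  ]
 [610.6  111.76 120.  ]
 [610.3  145.18 120.  ]]
```

View pics/c0.png

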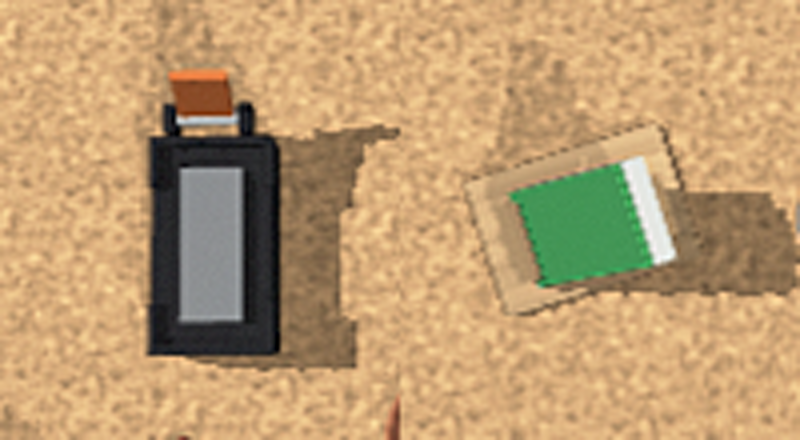

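The crop shows the box with plinth centre at about (257,256) px, yaw about 1 deg. The green face corners are at (388,283), (416,276.5), (424,301) and (395,306), so the lid yaw is about 17.5 deg. The top edge measures about 62 mm as it should.

```bash
cat >> h.py <<'E'
def step(pos,Rm):
    from cell import read_state
    s=read_state();T=tool_T(s);dp=T[:3,:3].T@(np.array(pos,float)-T[:3,3]);w=R.from_matrix(T[:3,:3].T@Rm).as_rotvec()
    print("t",round(s["clock"],2),"pos",s["eef_pos"],"q",s["qpos"],"F",s["force"])
    print("row:",np.round(dp/300,3),np.round(w/(np.pi/2),3),"rows~",max(np.linalg.norm(dp)/41.7,np.degrees(np.linalg.norm(w))/7.16))
def Rxz(x,z):
    z=np.array(z,float);z/=np.linalg.norm(z);x=np.array(x,float);x-=z*(x@z);x/=np.linalg.norm(x);return np.c_[x,np.cross(z,x),z]
def lidpose(O,yaw):
    d=np.array([-np.sin(yaw),np.cos(yaw),0]);k=np.array([0,0,1.]);c,s=np.cos(np.radians(25)),np.sin(np.radians(25))
    return d, d*c+k*s, d*s-k*c   # d, lid z, lid x(down)
E
python3 - <<'E'
from h import *
d=np.load("pics/top0.npy",allow_pickle=True).item()
a=onz(d,[[416,276.5],[424,301]],138.8)-0; b=onz(d,[[388,283.2],[395,306.2]],41)
e=a[0]-a[1];print(a,np.linalg.norm(e),np.degrees(np.arctan2(e[1],e[0])));e=b[0]-b[1];print(b,np.linalg.norm(e),np.degrees(np.arctan2(e[1],e[0])))
ax=b.mean(0)-a.mean(0);yaw=np.arctan2(-ax[0],ax[1]);print("axis yaw",np.degrees(yaw))
yaw=np.radians(17.5);dd,n,x=lidpose(0,yaw);O=a.mean(0)+7.2*dd;O[2]=76;print("O",O)
ds=np.load("pics/scene0.npy",allow_pickle=True).item()
print("scene px of top corners, O",proj(ds,a),proj(ds,O)); print(proj(ds,[[535,129,60]]))
step([400,130,320],Rxz(dd,[0,0,-1]))
E
```

```text
[[ 486.34 -249.93  138.8 ]
 [ 430.14 -267.81  138.8 ]] 58.97694523121277 17.64260475077816
[[ 471.61 -198.26   41.  ]
 [ 414.68 -215.43   41.  ]] 59.46141007291247 16.783435729298095
axis yaw 16.178578658895614
O [ 456.08 -252.     76.  ]
scene px of top corners, O [[235.48 264.78]
 [215.11 255.53]] [[230.57 270.56]]
[[351.95 206.55]]
t 0.15 pos [242.63 602.55 244.6 ] q [-1.25  0.63  0.04  1.52 -0.03  1.   -0.02] F [0.56 0.24 0.2 ]
row: [-1.07 -1.26 -0.25] [-0.    0.    0.56] rows~ 12.080043427814672
```

Emit:
{"op": "move_arm", "data": {
  "rows": "-0.2 -0.25 -0.25 0 0 0 -1;-0.55 -0.65 -0.25 0 0 0.28 -1;-0.55 -0.65 -0.25 0 0 0.28 -1;-0.55 -0.65 -0.25 0 0 0.28 -1;-0.55 -0.65 -0.25 0 0 0.28 -1;-0.55 -0.65 -0.25 0 0 0.28 -1;-0.55 -0.65 -0.25 0 0 0.28 -1;-0.55 -0.65 -0.25 0 0 0.28 -1"
}}

```text
clock: 0.82
eef_pos: [325.4, 355.5, 321.6]
tool_rot: [3.141, 0.002, 2.311]
force: [-0.4, -0.0, 0.2]
width: 85.8
gripper_force: 0.0
```

```bash
python3 - <<'E'
from h import *
dd,n,x=lidpose(0,np.radians(17))
step([450,50,330],Rxz(dd,[0,0,-1]))
E
```

```text
t 0.82 pos [325.44 355.46 321.59] q [-1.04  0.3   0.2   1.87 -0.07  0.98 -0.07] F [-0.36 -0.01  0.24]
row: [-1.03 -0.38 -0.03] [0.   0.   0.28] rows~ 7.913502981306908
```

```bash
python3 - <<'E'
from h import *
dd,n,x=lidpose(0,np.radians(17))
step([525,110,260],Rxz(dd,[0,0,-1]))
E
```

```text
t 0.82 pos [325.44 355.46 321.59] q [-1.04  0.3   0.2   1.87 -0.07  0.98 -0.07] F [-0.36 -0.01  0.24]
row: [-1.05 -0.06  0.21] [0.   0.   0.28] rows~ 7.728810465206748
```

Emit:
{"op": "move_arm", "data": {
  "rows": "-1 -0.06 0.2 0 0 0.28 -1;-1 -0.06 0.2 0 0 0.28 -1;-1 -0.06 0.2 0 0 0.28 -1;-1 -0.06 0.2 0 0 0.28 -1;-1 -0.06 0.2 0 0 0.28 -1;-1 -0.06 0.2 0 0 0.28 -1;-1 -0.06 0.2 0 0 0.28 -1;-1 -0.06 0.2 0 0 0.28 -1;-1 -0.06 0.2 0 0 0.28 -1;-1 -0.06 0.2 0 0 0.28 -1;-1 -0.06 0.2 0 0 0.28 -1"
}}

```text
clock: 1.73
eef_pos: [513.1, 130.3, 260.0]
tool_rot: [-3.141, -0.001, 1.881]
force: [-0.1, -0.5, -0.0]
width: 85.6
gripper_force: 0.0
```

```bash
python3 - <<'E'
from h import *
from cell import *
s=read_state();d=get_image("wrist");cv2.imwrite("pics/w1.png",d["img"][:,:,::-1]);np.save("pics/w1.npy",{**d,"s":s},allow_pickle=True)
dd,n,x=lidpose(0,np.radians(17))
step([450,-20,300],Rxz(dd,[0,0,-1]))
print(proj(d,[[535.6,129.1,60],[613,129,75]],s))
E
```

```text
t 1.78 pos [512.99 130.55 260.16] q [-0.53  0.46  0.34  1.84 -0.19  0.88  0.21] F [ 0.11  0.07 -0.28]
row: [-0.41 -0.35 -0.13] [-0.   -0.    0.01] rows~ 4.02838960051926
[[343.61 222.88]
 [422.29 251.32]]
```

View pics/w1.png

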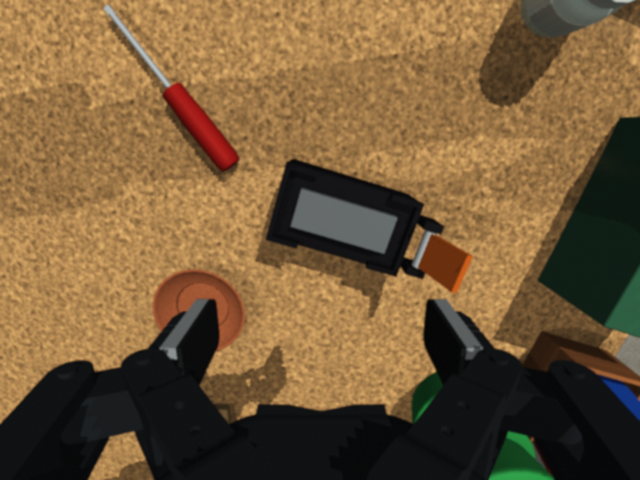

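```bash
python3 - <<'E'
from h import *
d=np.load("pics/w1.npy",allow_pickle=True).item();s=d["s"]
hsv=cv2.cvtColor(d["img"],cv2.COLOR_RGB2HSV)
m=((hsv[...,2]>75)&(hsv[...,1]<60)).astype(np.uint8);c=blob(m,(285,180,405,260))
print(cv2.contourArea(c));p=cv2.approxPolyDP(c,6,True).reshape(-1,2);print(p.tolist());q=quad(c)
P=onz(d,q,60,s);print(P,P.mean(0),[np.linalg.norm(P[i]-P[i-1]) for i in range(4)])
for i in range(4): e=P[i]-P[i-1];print(np.degrees(np.arctan2(e[1],e[0])))
m=((hsv[...,0]<14)&(hsv[...,1]>190)&(hsv[...,2]>90)).astype(np.uint8);c=blob(m,(405,220,480,300));print("clip",quad(c).tolist(),onz(d,quad(c),115,s))
dd,n,x=lidpose(0,np.radians(17));O=np.array([456,-252,76])
print(O+118*n);step(O+118*n+[0,0,60],Rxz(dd,-n))
step(O+118*n,Rxz(dd,-n))
E
```

```text
3731.0
[[301, 190], [292, 226], [384, 252], [396, 217]]
[[487.27 110.44  60.  ]
 [486.97 148.55  60.  ]
 [582.27 150.59  60.  ]
 [585.59 111.59  60.  ]] [535.52 130.29  60.  ] [np.float64(98.33040249969625), np.float64(38.107404449109026), np.float64(95.32620632421114), np.float64(39.141132391409045)]
-179.33068636330393
90.45130400707038
1.2277590150009536
-85.13494243229529
clip [[413.4000244140625, 272.20001220703125], [432.4000244140625, 234.20001220703125], [474.0, 255.0], [455.0, 293.0]] [[597.33 118.67 115.  ]
 [599.6  154.06 115.  ]
 [639.71 148.2  115.  ]
 [638.71 111.83 115.  ]]
[ 424.73 -149.73  125.87]
t 1.78 pos [512.99 130.55 260.16] q [-0.53  0.46  0.34  1.84 -0.19  0.88  0.21] F [ 0.11  0.07 -0.28]
row: [-0.8  -0.57  0.25] [ 0.01 -0.72  0.01] rows~ 9.09013114923142
t 1.78 pos [512.99 130.55 260.16] q [-0.53  0.46  0.34  1.84 -0.19  0.88  0.21] F [ 0.11  0.07 -0.28]
row: [-0.8  -0.57  0.45] [ 0.01 -0.72  0.01] rows~ 9.09013114923142
```

Emit:
{"op": "move_arm", "data": {
  "rows": "-0.4 -0.35 -0.13 0 0 0 -1;-0.4 -0.35 -0.13 0 0 0 -1;-0.4 -0.35 -0.13 0 0 0 -1;-0.4 -0.35 -0.13 0 0 0 -1;-0.4 -0.35 -0.13 0 0 0 -1;-0.4 -0.35 -0.13 0 0 0 -1"
}}

```text
clock: 2.28
eef_pos: [449.8, -18.0, 300.4]
tool_rot: [3.139, -0.0, 1.878]
force: [-0.3, 0.1, 0.4]
width: 85.3
gripper_force: 0.0
```

```bash
python3 - <<'E'
from h import *
dd,n,x=lidpose(0,np.radians(17));O=np.array([456,-252,76])
step(O+118*n+[0,0,60],Rxz(dd,-n))
E
```

```text
t 2.28 pos [449.8  -18.   300.42] q [-0.33  0.29  0.4   1.98 -0.14  0.9   0.45] F [-0.26  0.08  0.41]
row: [-0.39 -0.21  0.38] [ 0.01 -0.72  0.01] rows~ 9.082264060745716
```

Emit:
{"op": "move_arm", "data": {
  "rows": "-0.2 -0.1 0.2 0 -0.36 0 -1;-0.2 -0.1 0.2 0 -0.36 0 -1;-0.2 -0.1 0.2 0 -0.36 0 -1;-0.2 -0.1 0.2 0 -0.36 0 -1;-0.2 -0.1 0.2 0 -0.36 0 -1;-0.39 -0.21 0.38 0.01 -0.72 0.01 -1;-0.39 -0.21 0.38 0.01 -0.72 0.01 -1;-0.39 -0.21 0.38 0.01 -0.72 0.01 -1;-0.39 -0.21 0.38 0.01 -0.72 0.01 -1;-0.39 -0.21 0.38 0.01 -0.72 0.01 -1;-0.39 -0.21 0.38 0.01 -0.72 0.01 -1"
}}

```text
clock: 3.2
eef_pos: [429.1, -143.2, 193.7]
tool_rot: [-3.126, 0.893, 1.868]
force: [0.6, 0.0, 0.2]
width: 85.2
gripper_force: 0.0
```

```bash
python3 - <<'E'
from h import *
from cell import *
dd,n,x=lidpose(0,np.radians(17));O=np.array([456,-252,76])
step(O+118*n+[0,0,60],Rxz(dd,-n))
s=read_state();d=get_image("wrist");cv2.imwrite("pics/w2.png",d["img"][:,:,::-1]);np.save("pics/w2.npy",{**d,"s":s},allow_pickle=True)
y=np.cross(n,x);C=[O+a*x+b*y+20*n for a,b in((-60,-31),(-60,31),(60,31),(60,-31),(0,0))];print(proj(d,C,s))
E
```

```text
t 3.2 pos [ 429.08 -143.19  193.66] q [-0.93  0.87  0.92  2.42  1.31  0.25 -1.26] F [0.6  0.   0.18]
row: [ 0.01 -0.02  0.03] [-0.01 -0.15  0.  ] rows~ 1.9386250827020406
[[355.69 275.09]
 [276.49 274.55]
 [276.49 119.72]
 [356.99 119.74]
 [316.33 197.8 ]]
```

View pics/w2.png

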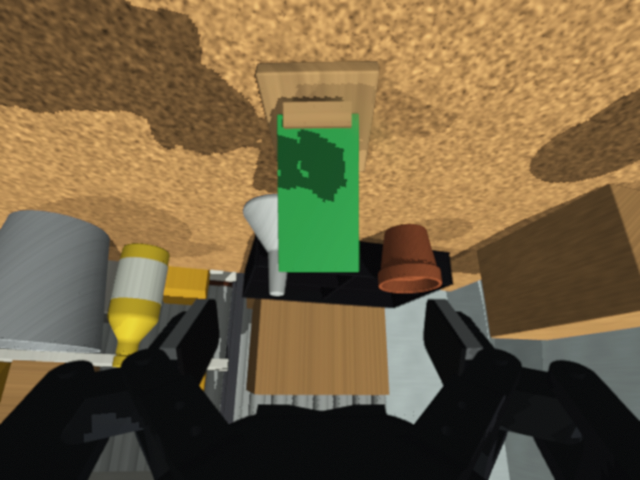

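The wrist view shows the green face with its top corners at (279,272) and (358,271). I predicted (276.5,274.5) and (355.7,275), so the pose is good to about 2 mm. The arm is near its j4 and j6 limits here, so the tilt is 51 deg, not 65. I'll go on forward, where the reach is easier.

```bash
python3 - <<'E'
from h import *
dd,n,x=lidpose(0,np.radians(17));O=np.array([457,-249.6,76])
step(O+60*n,Rxz(dd,-n))
E
```

```text
t 3.25 pos [ 428.38 -141.96  191.18] q [-0.94  0.88  0.92  2.42  1.32  0.24 -1.27] F [-0.68  3.24 -5.18]
row: [ 0.12 -0.01  0.34] [-0.01 -0.15  0.  ] rows~ 2.5521306983155423
```

Emit:
{"op": "move_arm", "data": {
  "rows": "0.05 0 0.1 0 0 0 -1;0.08 0 0.2 0 0 0 -1;0.08 0 0.2 0 0 0 -1;0.08 0 0.2 0 0 0 -1"
}}

```text
clock: 3.58
eef_pos: [437.5, -174.1, 136.4]
tool_rot: [-3.123, 0.89, 1.872]
force: [-0.2, 0.5, -0.6]
width: 85.4
gripper_force: 0.0
```

```bash
python3 - <<'E'
from h import *
dd,n,x=lidpose(0,np.radians(17));O=np.array([457,-249.6,76])
step(O+60*n,Rxz(dd,-n))
E
```

```text
t 3.58 pos [ 437.53 -174.15  136.4 ] q [-0.73  0.95  0.7   2.43  1.87  0.35 -1.87] F [-0.18  0.45 -0.64]
row: [ 0.04 -0.01  0.13] [-0.01 -0.15  0.  ] rows~ 1.956356858003638
```

Emit:
{"op": "move_arm", "data": {
  "rows": "0.04 0 0.13 0 -0.05 0 -1;0.04 0 0.13 0 -0.1 0 -1;0.04 0 0.13 0 -0.15 0 -1;0.04 0 0.13 0 -0.15 0 -1;0.04 0 0.13 0 -0.15 0 -1"
}}

```text
clock: 4.0
eef_pos: [442.8, -196.4, 103.5]
tool_rot: [-3.11, 1.127, 1.884]
force: [0.6, 0.0, 0.3]
width: 85.2
gripper_force: 0.0
```

```bash
python3 - <<'E'
from h import *
from cell import *
dd,n,x=lidpose(0,np.radians(17));O=np.array([457,-249.6,76])
step(O+18*n,Rxz(dd,-n));s=read_state();print(s["tool_rot"])
d=get_image("wrist");im=d["img"].astype(int);g=((im[...,1]>im[...,0]+40)&(im[...,1]>im[...,2]+30)).astype(np.uint8)
c=blob(g,(150,0,500,400));print(cv2.approxPolyDP(c,6,True).reshape(-1,2).tolist())
y=np.cross(n,x);C=[O+a*x+b*y+20*n for a,b in((-60,-31),(-60,31),(60,31),(60,-31),(0,0))];print(proj(d,C,s))
E
```

```text
t 4.0 pos [ 442.81 -196.45  103.53] q [-0.73  1.2   0.59  2.41  1.83  0.58 -2.08] F [0.64 0.01 0.34]
row: [ 0.01 -0.    0.14] [-0.01 -0.01  0.01] rows~ 1.0441781410417301
[-3.11  1.13  1.88]
[[255, 157], [264, 373], [372, 377], [382, 162], [376, 159], [371, 186], [262, 185]]
[[372.76 376.02]
 [264.61 374.19]
 [255.08 160.04]
 [385.37 161.19]
 [319.24 278.01]]
```

Emit:
{"op": "move_arm", "data": {
  "rows": "0.01 0 0.07 0 0 0 -1;0.01 0 0.14 -0.01 -0.01 0.01 -1;0.01 0 0.14 -0.01 -0.01 0.01 -1;0.01 0 0.14 -0.01 -0.01 0.01 -1"
}}

```text
clock: 4.38
eef_pos: [452.0, -233.7, 85.4]
tool_rot: [3.113, 1.143, 1.832]
force: [0.3, -0.6, 0.7]
width: 85.1
gripper_force: 0.0
```

```bash
python3 - <<'E'
from h import *
from cell import *
dd,n,x=lidpose(0,np.radians(17));O=np.array([457,-249.6,76])
step(O+18*n,Rxz(dd,-n));s=read_state()
d=get_image("wrist");cv2.imwrite("pics/w3.png",d["img"][:,:,::-1]);print(proj(d,[O+20*n,O-31*np.cross(n,x)+20*n,O-31*np.cross(n,x)],s))
E
```

```text
t 4.38 pos [ 452.04 -233.74   85.35] q [-0.61  1.24  0.55  2.4   1.98  0.68 -2.22] F [ 0.31 -0.61  0.72]
row: [0.01 0.   0.  ] [-0.    0.01 -0.01] rows~ 0.14107389059570893
[[322.19 318.68]
 [398.4  317.7 ]
 [389.49 295.77]]
```

View pics/w3.png

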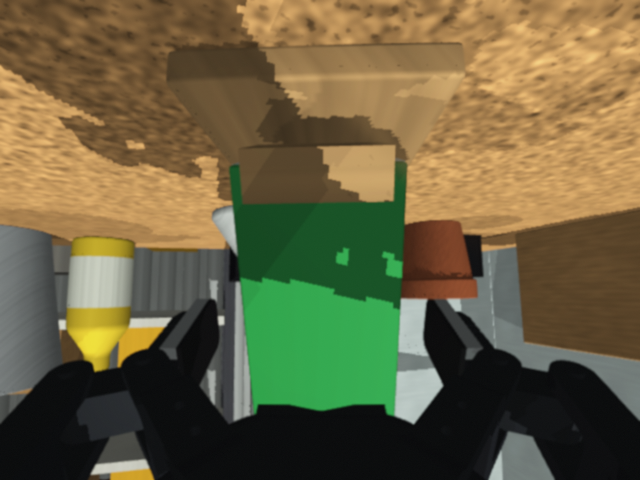

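The lid sits centred between the fingers: lid centre at column 321, fingertips at about (205,300) and (437,300). I'll close now.

Emit:
{"op": "move_arm", "data": {
  "rows": "0 0 0 0 0 0 1;0 0 0 0 0 0 1;0 0 0 0 0 0 1;0 0 0 0 0 0 1;0 0 0 0 0 0 1;0 0 0 0 0 0 1;0 0 0 0 0 0 1;0 0 0 0 0 0 1"
}}

```text
clock: 5.1
eef_pos: [452.4, -232.0, 85.0]
tool_rot: [3.116, 1.144, 1.839]
force: [-1.1, 8.1, 6.4]
width: 60.4
gripper_force: 63.6
```

```bash
python3 - <<'E'
from h import *
from cell import *
dd,n,x=lidpose(0,np.radians(17));O=np.array([457,-249.6,76]);s=read_state();T=tool_T(s)
step(s["eef_pos"]-28*x,T[:3,:3])
d=get_image("wrist");cv2.imwrite("pics/w4.png",d["img"][:,:,::-1])
E
```

```text
t 5.1 pos [ 452.45 -232.03   84.98] q [-0.62  1.25  0.55  2.4   1.98  0.68 -2.22] F [-1.13  8.12  6.41]
row: [-0.09  0.    0.  ] [0. 0. 0.] rows~ 0.6714628297362111
```

View pics/w4.png

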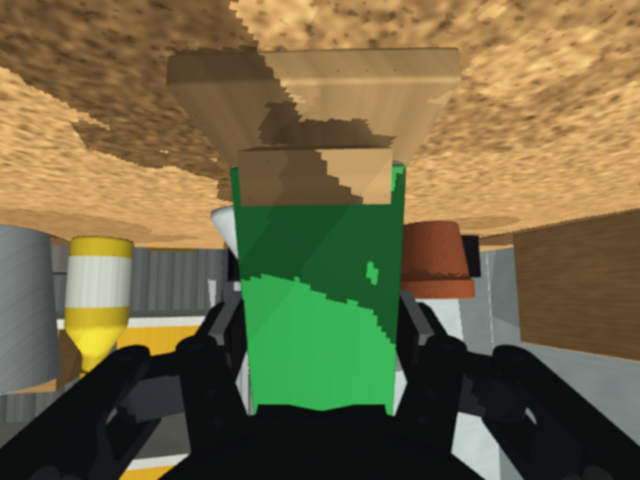

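Emit:
{"op": "move_arm", "data": {
  "rows": "-0.015 0 -0.004 0 0 0 1;-0.04 0 -0.005 0 0 0 1;-0.065 0 -0.006 0 0 0 1;-0.1 0 -0.006 0 0 0 1;-0.13 0 -0.006 0 0 0 1;-0.13 0 -0.006 0 0 0 1"
}}

```text
clock: 5.65
eef_pos: [455.6, -248.9, 122.8]
tool_rot: [3.11, 1.146, 1.828]
force: [-1.1, 0.8, -0.4]
width: 60.4
gripper_force: 64.6
```

```bash
python3 - <<'E'
from h import *
from cell import *
dd,n,x=lidpose(0,np.radians(17));s=read_state();T=tool_T(s);print(s["width"],s["gripper_force"])
step(s["eef_pos"]+60*n+[0,0,50],Rxz(dd,-n))
d=get_image("wrist");im=d["img"].astype(int);g=((im[...,1]>im[...,0]+25)&(im[...,1]>im[...,2]+20)).astype(np.uint8)
c=blob(g,(150,0,500,410));print(cv2.approxPolyDP(c,6,True).reshape(-1,2).tolist())
E
```

```text
60.388237168319854 64.64597225189209
t 5.65 pos [ 455.62 -248.89  122.85] q [-0.59  1.16  0.61  2.42  2.01  0.67 -2.17] F [-1.13  0.82 -0.4 ]
row: [-0.15  0.   -0.27] [-0.    0.01 -0.01] rows~ 2.2285016452456894
[[403, 165], [230, 170], [253, 409], [393, 409]]
```

```bash
python3 - <<'E'
from h import *
from cell import *
dd,n,x=lidpose(0,np.radians(17));s=read_state();T=tool_T(s)
th=np.radians(35);n2=dd*np.sin(th)+np.array([0,0,np.cos(th)])
step([455,-200,190],Rxz(dd,-n));step([455,-170,250],Rxz(dd,-n2))
E
```

```text
t 5.7 pos [ 455.65 -248.2   121.58] q [-0.59  1.17  0.6   2.42  2.01  0.67 -2.17] F [ 0.27 -0.67 -0.99]
row: [-0.14  0.05 -0.23] [-0.    0.01 -0.01] rows~ 2.0072111275419706
t 5.7 pos [ 455.65 -248.2   121.58] q [-0.59  1.17  0.6   2.42  2.01  0.67 -2.17] F [ 0.27 -0.67 -0.99]
row: [-0.28  0.08 -0.41] [ 0.    0.34 -0.01] rows~ 4.272273706783716
```

Emit:
{"op": "move_arm", "data": {
  "rows": "-0.1 0.02 -0.08 0 0 0 1;-0.14 0.05 -0.2 0 0 0 1;-0.2 0.06 -0.3 0 0.05 0 1;-0.28 0.08 -0.41 0 0.12 0 1;-0.28 0.08 -0.41 0 0.2 0 1;-0.28 0.08 -0.41 0 0.27 0 1;-0.28 0.08 -0.41 0 0.34 0 1;-0.28 0.08 -0.41 0 0.34 0 1"
}}

```text
clock: 6.37
eef_pos: [455.8, -165.7, 246.3]
tool_rot: [3.138, 0.779, 1.852]
force: [-0.2, -0.7, -2.8]
width: 60.5
gripper_force: 65.6
```

```bash
python3 - <<'E'
from h import *
from cell import *
dd,n,x=lidpose(0,np.radians(17));s=read_state();T=tool_T(s);print(s["width"],s["tool_rot"])
step([470,-60,280],Rxz(dd,[0,0,-1]))
E
```

```text
60.52412422154438 [3.14 0.78 1.85]
t 6.37 pos [ 455.76 -165.7   246.3 ] q [-0.75  0.57  0.76  2.31  1.04  0.44 -0.78] F [-0.23 -0.75 -2.81]
row: [ 0.15  0.14 -0.31] [-0.    0.5  -0.01] rows~ 6.231193923421588
```

Emit:
{"op": "move_arm", "data": {
  "rows": "0.03 0.03 -0.07 0 0.08 0 1;0.07 0.07 -0.15 0 0.16 0 1;0.11 0.1 -0.22 0 0.24 0 1;0.15 0.14 -0.31 0 0.32 0 1;0.15 0.14 -0.31 0 0.4 0 1;0.15 0.14 -0.31 0 0.5 -0.01 1;0.15 0.14 -0.31 0 0.5 -0.01 1;0.15 0.14 -0.31 0 0.5 -0.01 1"
}}

```text
clock: 7.03
eef_pos: [469.2, -69.6, 281.5]
tool_rot: [-3.141, -0.004, 1.851]
force: [-0.3, -1.4, -0.2]
width: 60.2
gripper_force: 65.6
```

```bash
python3 - <<'E'
from h import *
from cell import *
b=np.radians(1.0)
step([535.5,129.7,200],Rxz([-np.cos(b),-np.sin(b),0],[0,0,-1]))
E
```

```text
t 7.03 pos [469.17 -69.55 281.45] q [-0.02  0.34  0.15  1.94 -0.07  0.87  0.45] F [-0.29 -1.41 -0.24]
row: [0.58 0.4  0.27] [ 0.   -0.   -0.83] rows~ 10.463500261673415
```

Emit:
{"op": "move_arm", "data": {
  "rows": "0.3 0.2 0 0 0 -0.3 1;0.58 0.4 0.1 0 0 -0.83 1;0.58 0.4 0.17 0 0 -0.83 1;0.58 0.4 0.17 0 0 -0.83 1;0.58 0.4 0.17 0 0 -0.83 1;0.58 0.4 0.17 0 0 -0.83 1;0.58 0.4 0.17 0 0 -0.83 1;0.58 0.4 0.17 0 0 -0.83 1;0.58 0.4 0.17 0 0 -0.83 1;0.58 0.4 0.17 0 0 -0.83 1;0.58 0.4 0.17 0 0 -0.83 1;0.58 0.4 0.17 0 0 -0.83 1"
}}

```text
clock: 8.03
eef_pos: [532.2, 138.8, 229.3]
tool_rot: [3.141, -0.005, -3.114]
force: [-0.7, 0.2, -0.8]
width: 60.4
gripper_force: 65.6
```

```bash
python3 - <<'E'
from h import *
from cell import *
b=np.radians(1.0)
step([535.5,129.7,110],Rxz([-np.cos(b),-np.sin(b),0],[0,0,-1]))
out=[]
for n in("wrist","top","scene"):
    s=read_state();d=get_image(n);np.save(f"pics/{n}5.npy",{**d,"s":s},allow_pickle=True)
    if n=="wrist":
        w=d["img"];im=w.astype(int);g=((im[...,1]>im[...,0]+25)&(im[...,1]>im[...,2]+20)).astype(np.uint8)
        c=blob(g,(150,0,500,410));print(cv2.approxPolyDP(c,5,True).reshape(-1,2).tolist())
    if n=="scene": sc=cv2.resize(d["img"][140:280,300:420],None,fx=3,fy=480/140)
    if n=="top": q=proj(d,[[535.5,129.7,230]]);print(q)
cv2.imwrite("pics/w5.png",cv2.resize(np.hstack([w,sc]),(800,384))[:,:,::-1])
E
```

```text
t 8.03 pos [532.19 138.8  229.27] q [-0.15  0.51 -0.24  1.81  0.15  0.84  1.14] F [-0.68  0.2  -0.79]
row: [-0.01 -0.03  0.4 ] [ 0.   -0.    0.01] rows~ 2.8697022032127446
[[404, 166], [231, 169], [253, 409], [393, 408]]
[[247.74 250.9 ]]
```

View pics/w5.png

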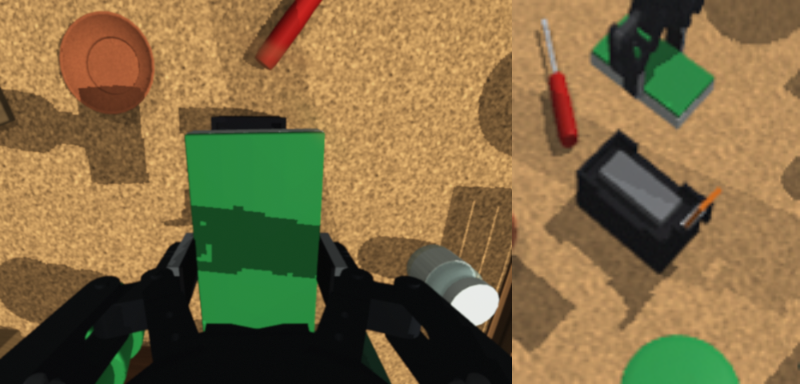

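```bash
python3 - <<'E'
from h import *
d=np.load("pics/wrist5.npy",allow_pickle=True).item();s=d["s"]
dt=dict(d);dt["T_tool_cam"]=d["T_tool_cam"]
s0={"tool_rot":[0,0,0],"eef_pos":[0,0,0]}
for z in(-6,-3,0,3): 
    P=onz(dt,[[231,169],[404,166]],z,s0);print(z,P.ravel(),np.linalg.norm(P[0]-P[1]),np.degrees(np.arctan2(P[1,0]-P[0,0],P[1,1]-P[0,1])))
# grasp-time depth
dd,n,x=lidpose(0,np.radians(17));O=np.array([457,-249.6,76]);r=np.array([452.4,-232,85.])-O;print("TCP at grasp in lid x,z:",r@x,r@n)
for nm in("top","scene"):
    t=np.load(f"pics/{nm}5.npy",allow_pickle=True).item();im=t["img"].astype(int);g=((im[...,1]>im[...,0]+25)&(im[...,1]>im[...,2]+15)).astype(np.uint8)
    bx=(215,200,285,300) if nm=="top" else(310,140,400,190)
    ys,xs=np.nonzero(g[bx[1]:bx[3],bx[0]:bx[2]]);h=cv2.convexHull(np.c_[xs+bx[0],ys+bx[1]].astype(np.int32))
    q=cv2.approxPolyDP(h,3,True).reshape(-1,2) ;print(nm,q.tolist());print(onz(t,q,230))
E
```

```text
-6 [ 62.15 -30.78  -6.    63.18  28.62  -6.  ] 59.41595316395327 0.9912411463303019
-3 [ 61.87 -31.54  -3.    62.93  29.33  -3.  ] 60.87273573580962 0.9912411463303051
0 [ 61.6  -32.29   0.    62.68  30.03   0.  ] 62.32951830766598 0.9912411463303011
3 [ 61.32 -33.05   3.    62.43  30.73   3.  ] 63.78630087952234 0.9912411463303039
TCP at grasp in lid x,z: -0.4753139994157153 20.276500087210408
top [[259, 280], [243, 226], [258, 229]]
[[472.92 104.11 230.  ]
 [589.65 141.15 230.  ]
 [583.38 108.4  230.  ]]
scene [[383, 169], [369, 182], [334, 157], [348, 146]]
[[590.23 168.69 230.  ]
 [592.74 110.9  230.  ]
 [473.1  111.98 230.  ]
 [472.74 166.62 230.  ]]
```

```bash
python3 - <<'E'
from h import *
for nm,bx in(("scene0",(330,185,385,235)),("scene5",(330,185,385,235)),("top0",(246,228,272,280))):
    t=np.load(f"pics/{nm}.npy",allow_pickle=True).item();hsv=cv2.cvtColor(t["img"],cv2.COLOR_RGB2HSV)
    m=((hsv[...,2]>70)&(hsv[...,1]<75)).astype(np.uint8);c=blob(m,bx);M=cv2.moments(c);ct=[[M["m10"]/M["m00"],M["m01"]/M["m00"]]]
    q=quad(c);P=onz(t,q,60);print(nm,cv2.contourArea(c),q.tolist(),onz(t,ct,60),P.mean(0),[round(np.linalg.norm(P[i]-P[i-1]),1) for i in range(4)])
    for i in range(4): e=P[i]-P[i-1];print(round(np.degrees(np.arctan2(e[1],e[0])),1),end=" ")
    k=(hsv[...,2]<70).astype(np.uint8)
d=np.load("pics/w1.npy",allow_pickle=True).item();hsv=cv2.cvtColor(d["img"],cv2.COLOR_RGB2HSV)
k=(hsv[...,2]<62).astype(np.uint8);c=blob(k,(255,150,450,290));cv2.imwrite("pics/x.png",k*255)
print(cv2.approxPolyDP(c,4,True).reshape(-1,2).tolist())
m=((hsv[...,2]>75)&(hsv[...,1]<60)).astype(np.uint8);c=blob(m,(285,180,405,260));M=cv2.moments(c);print(onz(d,[[M["m10"]/M["m00"],M["m01"]/M["m00"]]],60,d["s"]))
E
```

```text
scene0 344.0 [[335.8648681640625, 202.18919372558594], [342.8243408203125, 192.44593811035156], [370.06756591796875, 211.90541076660156], [363.10809326171875, 221.64866638183594]] [[539.38 129.75  60.  ]] [537.51 129.84  60.  ] [np.float64(100.9), np.float64(41.6), np.float64(102.6), np.float64(40.2)]
-178.5 103.6 0.8 -78.4 scene5 343.5 [[336.0540771484375, 202.3243408203125], [342.94598388671875, 192.67568969726562], [370.0946044921875, 212.06756591796875], [363.20269775390625, 221.71621704101562]] [[539.52 129.4   60.  ]] [538.08 129.65  60.  ] [np.float64(100.5), np.float64(41.2), np.float64(102.2), np.float64(39.8)]
-178.5 103.6 0.8 -78.4 top0 570.5 [[249.0, 237.0], [265.0, 237.0], [265.0, 275.0], [249.0, 275.0]] [[535.46 127.92  60.  ]] [535.64 129.11  60.  ] [np.float64(94.7), np.float64(39.9), np.float64(94.6), np.float64(39.7)]
1.2 -89.5 -179.0 90.5 [[287, 162], [266, 239], [325, 251], [394, 275], [401, 266], [422, 277], [412, 260], [403, 257], [418, 223], [440, 232], [442, 226], [419, 214], [421, 203], [376, 184], [294, 159]]
[[534.31 130.74  60.  ]]
```

Emit:
{"op": "move_arm", "data": {
  "rows": "-0.016 -0.03 0.1 0 0 0.01 1;-0.016 -0.03 0.2 0 0 0.01 1;-0.016 -0.03 0.3 0 0 0.01 1;-0.016 -0.03 0.4 0 0 0.01 1;-0.016 -0.03 0.44 0 0 0.01 1;-0.016 -0.03 0.46 0 0 0.01 1;-0.016 -0.03 0.46 0 0 0.01 1"
}}

```text
clock: 8.77
eef_pos: [537.0, 130.1, 90.8]
tool_rot: [3.14, -0.005, -3.131]
force: [0.1, -0.5, -0.0]
width: 60.5
gripper_force: 65.6
```

```bash
python3 - <<'E'
from h import *
from cell import *
s=read_state();print(s["eef_pos"],s["tool_rot"])
d=get_image("wrist");np.save("pics/w6.npy",{**d,"s":s},allow_pickle=True);t=get_image("scene");np.save("pics/s6.npy",{**t,"s":s},allow_pickle=True)
c=d["img"][90:240,190:450];sc=t["img"][175:245,320:400]
cv2.imwrite("pics/w6.png",np.vstack([cv2.resize(c,(693,400),interpolation=2)[:, :],cv2.resize(sc,(693,200),interpolation=2)])[:,:,::-1] if 0 else np.hstack([cv2.resize(c,(450,260),interpolation=2),cv2.resize(sc,(297,260),interpolation=2)])[:,:,::-1])
E
```

```text
[537.03 130.06  90.84] [ 3.14 -0.01 -3.13]
```

View pics/w6.png

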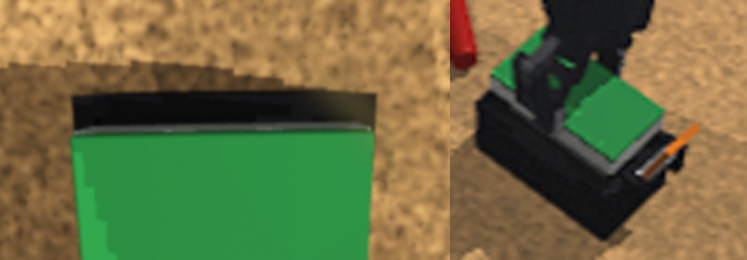

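The wrist crop shows the green edge corners at full-picture pixels (232,170) and (405,166). The box's −x outer lip corners are at (232,146) and (407,145).

```bash
python3 - <<'E'
from h import *
d=np.load("pics/w6.npy",allow_pickle=True).item();s=d["s"];s0={"tool_rot":[0,0,0],"eef_pos":[0,0,0]}
for z,p in((-0.5,[[231.5,169],[404.5,166]]),(s["eef_pos"][2]-60,[[232.2,146],[407.3,144.9]])):
    P=onz(d,p,z,s0);print(P,P.mean(0),np.linalg.norm(P[1]-P[0]),np.degrees(np.arctan2(P[1,0]-P[0,0],P[1,1]-P[0,1])))
# pixel rows
im=d["img"].astype(int)
for c in (260,300,340,380):
    print(c,[(r,im[r,c].tolist()) for r in range(138,176,2)])
E
```

```text
[[ 61.65 -32.    -0.5 ]
 [ 62.72  30.08  -0.5 ]] [62.18 -0.96 -0.5 ] 62.0858864762675 0.9927373205758682
[[ 68.76 -38.86  30.84]
 [ 69.25  38.11  30.84]] [69.01 -0.38 30.84] 76.96981456955065 0.3686185743996164
260 [(138, [106, 80, 48]), (140, [106, 79, 48]), (142, [84, 63, 39]), (144, [23, 19, 16]), (146, [17, 17, 18]), (148, [11, 12, 13]), (150, [11, 10, 12]), (152, [12, 11, 13]), (154, [12, 11, 12]), (156, [11, 11, 12]), (158, [11, 12, 12]), (160, [12, 11, 13]), (162, [38, 40, 38]), (164, [73, 77, 72]), (166, [47, 68, 50]), (168, [29, 104, 46]), (170, [42, 140, 65]), (172, [43, 143, 67]), (174, [43, 144, 68])]
300 [(138, [97, 73, 44]), (140, [84, 63, 38]), (142, [45, 34, 21]), (144, [16, 15, 16]), (146, [14, 15, 16]), (148, [13, 12, 14]), (150, [12, 12, 13]), (152, [12, 10, 13]), (154, [12, 12, 13]), (156, [11, 11, 13]), (158, [11, 11, 12]), (160, [14, 15, 15]), (162, [63, 66, 61]), (164, [79, 86, 78]), (166, [46, 80, 52]), (168, [36, 123, 56]), (170, [44, 144, 68]), (172, [44, 144, 68]), (174, [44, 145, 69])]
340 [(138, [91, 68, 41]), (140, [85, 65, 39]), (142, [46, 35, 21]), (144, [18, 17, 19]), (146, [21, 22, 24]), (148, [19, 18, 21]), (150, [12, 13, 14]), (152, [11, 12, 13]), (154, [11, 11, 12]), (156, [16, 16, 17]), (158, [20, 21, 22]), (160, [34, 35, 35]), (162, [72, 76, 70]), (164, [85, 91, 83]), (166, [29, 90, 42]), (168, [40, 134, 61]), (170, [45, 146, 68]), (172, [45, 146, 68]), (174, [45, 147, 68])]
380 [(138, [161, 126, 75]), (140, [160, 126, 75]), (142, [98, 79, 46]), (144, [56, 52, 33]), (146, [53, 49, 33]), (148, [50, 46, 33]), (150, [45, 44, 31]), (152, [41, 41, 29]), (154, [38, 36, 28]), (156, [31, 31, 23]), (158, [25, 26, 19]), (160, [49, 51, 45]), (162, [75, 78, 71]), (164, [49, 71, 50]), (166, [34, 108, 50]), (168, [46, 144, 67]), (170, [47, 148, 70]), (172, [47, 148, 70]), (174, [47, 148, 70])]
```

Emit:
{"op": "move_arm", "data": {
  "rows": "0 0.002 0.01 0 0 0.007 1;0 0.002 0.02 0 0 0.007 1;0 0.002 0.03 0 0 0.007 1;0 0.002 0.04 0 0 0.007 1;0 0.002 0.05 0 0 0.007 1;0 0.002 0.05 0 0 0.007 1"
}}

```text
clock: 9.37
eef_pos: [537.5, 130.5, 76.6]
tool_rot: [3.14, -0.004, 3.141]
force: [0.5, -0.2, -0.3]
width: 60.5
gripper_force: 65.6
```

Emit:
{"op": "move_arm", "data": {
  "rows": "0 0 0.004 0 0 0 1;0 0 0.007 0 0 0 1;0 0 0.011 0 0 0 1;0 0 0.011 0 0 0 1"
}}

```text
clock: 9.7
eef_pos: [537.8, 130.7, 73.7]
tool_rot: [3.139, -0.003, 3.141]
force: [-1.3, -1.2, -1.6]
width: 60.5
gripper_force: 65.6
```

Emit:
{"op": "move_arm", "data": {
  "rows": "0 0 0.003 0 0 0 1;0 0 0.005 0 0 0 1;0 0 0.007 0 0 0 1;0 0 0.007 0 0 0 1"
}}

```text
clock: 10.03
eef_pos: [537.8, 130.7, 71.6]
tool_rot: [3.139, -0.003, 3.141]
force: [-0.5, -0.6, -0.8]
width: 60.5
gripper_force: 65.6
```

Emit:
{"op": "move_arm", "data": {
  "rows": "0 0 0.002 0 0 0 1;0 0 0.004 0 0 0 1;0 0 0.004 0 0 0 1"
}}

```text
clock: 10.28
eef_pos: [537.8, 130.7, 70.4]
tool_rot: [3.139, -0.003, 3.141]
force: [0.6, 0.3, -0.6]
width: 60.5
gripper_force: 65.6
```

Emit:
{"op": "move_arm", "data": {
  "rows": "0 0 0.002 0 0 0 1;0 0 0.004 0 0 0 1;0 0 0.004 0 0 0 1"
}}

```text
clock: 10.53
eef_pos: [537.8, 130.7, 69.2]
tool_rot: [3.139, -0.003, 3.141]
force: [0.2, 0.3, -1.3]
width: 60.3
gripper_force: 65.6
```

Emit:
{"op": "move_arm", "data": {
  "rows": "0 0 0.002 0 0 0 1;0 0 0.004 0 0 0 1;0 0 0.004 0 0 0 1"
}}

```text
clock: 10.78
eef_pos: [537.8, 130.7, 68.0]
tool_rot: [3.139, -0.003, 3.141]
force: [-0.3, 0.3, -1.2]
width: 60.2
gripper_force: 65.6
```

```bash
python3 - <<'E'
from h import *
from cell import *
s=read_state();print(s["eef_pos"],s["force"],s["torque"])
d=get_image("wrist");t=get_image("scene");np.save("pics/s7.npy",{**t,"s":s},allow_pickle=True)
c=d["img"][90:400,190:450];sc=t["img"][175:245,320:400]
cv2.imwrite("pics/w7.png",np.hstack([cv2.resize(c,(390,465),interpolation=2),cv2.resize(sc,(400,465),interpolation=2)])[:,:,::-1])
E
```

```text
[537.79 130.71  68.05] [-0.27  0.27 -1.2 ] [-0.01  0.03 -0.  ]
```

View pics/w7.png

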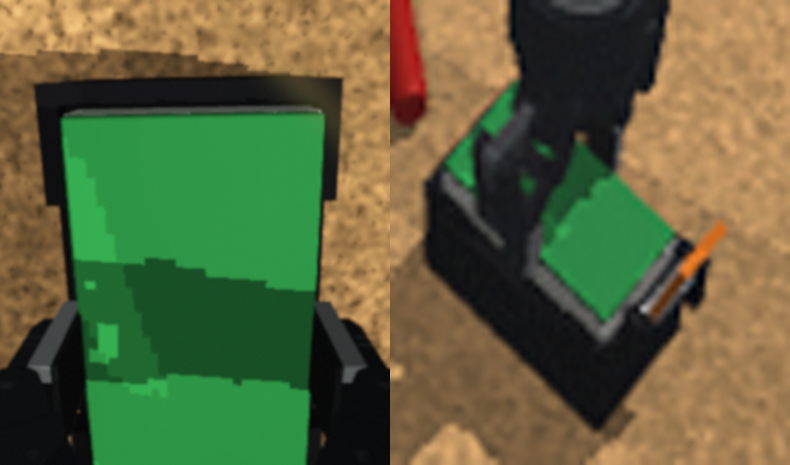

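The lid sits inside the lips with an even gap but has not touched the floor yet. I'll keep lowering it in small steps.

Emit:
{"op": "move_arm", "data": {
  "rows": "0 0 0.002 0 0 0 1;0 0 0.003 0 0 0 1;0 0 0.003 0 0 0 1"
}}

```text
clock: 11.13
eef_pos: [537.9, 130.8, 67.3]
tool_rot: [3.139, -0.003, 3.141]
force: [0.0, -0.0, -0.5]
width: 60.4
gripper_force: 65.8
```

Emit:
{"op": "move_arm", "data": {
  "rows": "0 0 0.002 0 0 0 1;0 0 0.003 0 0 0 1;0 0 0.003 0 0 0 1"
}}

```text
clock: 11.38
eef_pos: [537.8, 130.7, 66.7]
tool_rot: [3.139, -0.003, 3.141]
force: [-2.1, -0.3, 3.1]
width: 60.5
gripper_force: 66.2
```

Emit:
{"op": "move_arm", "data": {
  "rows": "0 0 0.002 0 0 0 1;0 0 0.003 0 0 0 1;0 0 0.003 0 0 0 1"
}}

```text
clock: 11.63
eef_pos: [537.8, 130.8, 66.6]
tool_rot: [3.14, -0.003, 3.141]
force: [-3.5, 0.6, 12.0]
width: 60.1
gripper_force: 67.0
```

Emit:
{"op": "move_arm", "data": {
  "rows": "0 0 -0.001 0 0 0 -0.45;0 0 -0.001 0 0 0 -0.5;0 0 -0.001 0 0 0 -0.6;0 0 -0.001 0 0 0 -0.8;0 0 -0.001 0 0 0 -1;0 0 -0.001 0 0 0 -1;0 0 -0.001 0 0 0 -1"
}}

```text
clock: 12.22
eef_pos: [537.8, 130.7, 65.6]
tool_rot: [3.139, -0.003, 3.141]
force: [-0.0, 0.7, -0.8]
width: 85.6
gripper_force: 0.0
```

```bash
python3 - <<'E'
from h import *
from cell import *
s=read_state();print(s["eef_pos"],s["force"],s["width"])
t=np.load("pics/s7.npy",allow_pickle=True).item();a=t["img"];b=get_image("scene");B=b["img"]
for I in(a,B):
    im=I.astype(int);g=((im[...,1]>im[...,0]+25)&(im[...,1]>im[...,2]+15)).astype(np.uint8)
    ys,xs=np.nonzero(g[175:245,320:400]);h=cv2.convexHull(np.c_[xs+320,ys+175].astype(np.int32));q=cv2.approxPolyDP(h,3,True).reshape(-1,2);print(q.tolist(),onz(b,q,70).round(1).tolist())
E
```

```text
[537.81 130.74  65.62] [-0.01  0.69 -0.84] 85.62828450698036
[[376, 210], [361, 222], [331, 199], [345, 187]] [[596.1, 160.9, 70.0], [593.1, 100.2, 70.0], [478.8, 101.4, 70.0], [477.8, 162.1, 70.0]]
[[376, 211], [361, 222], [331, 199], [345, 188]] [[598.4, 158.2, 70.0], [593.1, 100.2, 70.0], [478.8, 101.4, 70.0], [480.3, 159.3, 70.0]]
```

Emit:
{"op": "move_arm", "data": {
  "rows": "0 0 -0.05 0 0 0 -1;0 0 -0.15 0 0 0 -1;0 0 -0.2 0 0 0 -1;0 0 -0.2 0 0 0 1;0 0 -0.2 0 0 0 1;0 0 -0.2 0 0 0 1;0 0 -0.2 0 0 0 1;0 0 -0.2 0 0 0 1;0 0 -0.2 0 0 0 1;0 0 -0.2 0 0 0 1;0 0 -0.2 0 0 0 1;0 0 -0.2 0 0 0 1"
}}

```text
clock: 13.27
eef_pos: [537.9, 130.6, 125.5]
tool_rot: [3.139, -0.003, 3.141]
force: [-0.1, 0.5, 0.1]
width: 0.3
gripper_force: 0.0
```

Emit:
{"op": "move_arm", "data": {
  "rows": "0 0 0.06 0 0 0 1;0 0 0.08 0 0 0 1;0 0 0.1 0 0 0 1;0 0 0.11 0 0 0 1;0 0 0.11 0 0 0 1"
}}

```text
clock: 13.68
eef_pos: [537.5, 130.6, 92.1]
tool_rot: [3.14, -0.004, 3.141]
force: [-0.1, 0.4, 0.7]
width: -0.3
gripper_force: 0.0
```

Emit:
{"op": "move_arm", "data": {
  "rows": "0 0 0.006 0 0 0 1;0 0 0.012 0 0 0 1;0 0 0.018 0 0 0 1;0 0 0.018 0 0 0 1"
}}

```text
clock: 14.02
eef_pos: [537.9, 130.7, 87.3]
tool_rot: [3.139, -0.003, 3.141]
force: [-0.1, -0.0, -0.5]
width: -0.2
gripper_force: 0.0
```

Emit:
{"op": "move_arm", "data": {
  "rows": "0 0 0.002 0 0 0 1;0 0 0.003 0 0 0 1;0 0 0.004 0 0 0 1;0 0 0.004 0 0 0 1"
}}

```text
clock: 14.35
eef_pos: [537.9, 130.7, 86.2]
tool_rot: [3.139, -0.003, 3.141]
force: [-0.1, -0.4, -0.3]
width: -0.2
gripper_force: 0.0
```

Emit:
{"op": "move_arm", "data": {
  "rows": "0 0 0.002 0 0 0 1;0 0 0.003 0 0 0 1;0 0 0.004 0 0 0 1;0 0 0.004 0 0 0 1"
}}

```text
clock: 14.68
eef_pos: [537.9, 130.7, 84.9]
tool_rot: [3.139, -0.003, 3.141]
force: [0.1, 0.0, 0.1]
width: 0.3
gripper_force: 0.0
```

Emit:
{"op": "move_arm", "data": {
  "rows": "0 0 0.002 0 0 0 1;0 0 0.003 0 0 0 1;0 0 0.003 0 0 0 1"
}}

```text
clock: 14.93
eef_pos: [538.0, 130.7, 84.1]
tool_rot: [3.139, -0.003, 3.141]
force: [-0.9, -0.4, 1.1]
width: -0.1
gripper_force: 0.7
```

Emit:
{"op": "move_arm", "data": {
  "rows": "0 0 0.002 0 0 0 1;0 0 0.003 0 0 0 1;0 0 0.003 0 0 0 1"
}}

```text
clock: 15.18
eef_pos: [538.0, 130.7, 84.1]
tool_rot: [3.139, -0.003, 3.141]
force: [-1.5, -1.0, 8.8]
width: 0.0
gripper_force: 4.6
```

Emit:
{"op": "move_arm", "data": {
  "rows": "0 0 0.001 0 0 0 1;0 0 0.002 0 0 0 1;0 0 0.002 0 0 0 1"
}}

```text
clock: 15.43
eef_pos: [538.0, 130.7, 84.1]
tool_rot: [3.14, -0.002, 3.141]
force: [-3.4, -0.9, 13.3]
width: 0.0
gripper_force: 7.2
```

Pressed home: about 13 N, with the lid top at 70 mm (84.1 − 14). Next I'll rise and look at the clip.

Emit:
{"op": "move_arm", "data": {
  "rows": "0 0 -0.05 0 0 0 1;0 0 -0.15 0 0 0 1;-0.1 0 -0.3 0 0 0 1;-0.2 0 -0.4 0 0 0 1;-0.3 0 -0.45 0 0 0 1;-0.3 0 -0.45 0 0 0 1;-0.3 0 -0.45 0 0 0 1"
}}

```text
clock: 16.02
eef_pos: [631.2, 130.1, 218.9]
tool_rot: [3.138, 0.002, 3.139]
force: [-1.5, 0.1, -1.2]
width: 0.1
gripper_force: 0.0
```

```bash
python3 - <<'E'
from h import *
from cell import *
s=read_state();print(s["eef_pos"],s["tool_rot"],s["qpos"])
d=get_image("wrist");t=get_image("scene");np.save("pics/w8.npy",{**d,"s":s},allow_pickle=True)
print(proj(d,[[537+78,130.5+1.3,75],[537+68,130,60]],s),proj(t,[[615,131.8,75]]))
cv2.imwrite("pics/w8.png",np.hstack([cv2.resize(d["img"],(480,360)),cv2.resize(t["img"][175:245,330:390],(309,360),interpolation=2)])[:,:,::-1])
hsv=cv2.cvtColor(t["img"],cv2.COLOR_RGB2HSV);m=((hsv[...,0]<15)&(hsv[...,1]>190)&(hsv[...,2]>90)).astype(np.uint8);c=blob(m,(360,195,395,230));q=quad(c);print(q.tolist())
E
```

```text
[631.17 130.09 218.86] [3.14 0.   3.14] [-0.11  0.65 -0.22  1.56  0.16  0.94  1.18]
[[322.09 209.87]
 [319.75 194.13]] [[374.66 218.78]]
[[377.5000305175781, 215.5], [385.0000305175781, 208.0], [386.0000305175781, 209.0], [378.5000305175781, 216.5]]
```

View pics/w8.png

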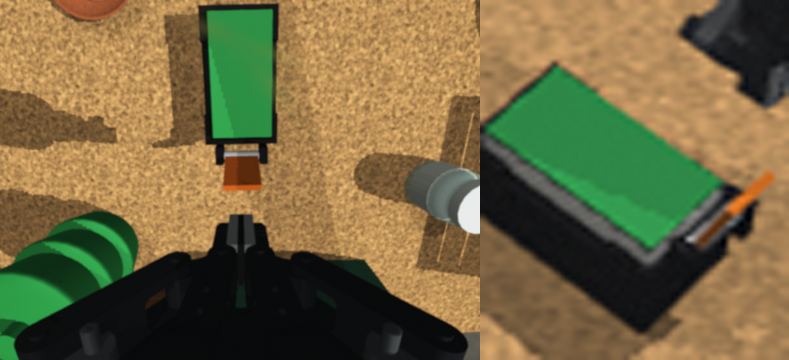

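Emit:
{"op": "move_arm", "data": {
  "rows": "-0.06 0 0 0 0 0 1;-0.12 0.003 0.1 0 0 0 1;-0.12 0.003 0.2 0 0 0 1;-0.12 0.003 0.3 0 0 0 1;-0.12 0.003 0.335 0 0 0 1;-0.12 0.003 0.335 0 0 0 1;-0.12 0.003 0.335 0 0 0 1"
}}

```text
clock: 16.7
eef_pos: [663.0, 131.7, 116.3]
tool_rot: [3.14, -0.005, -3.141]
force: [0.7, -0.2, 0.6]
width: 0.1
gripper_force: 0.0
```

Emit:
{"op": "move_arm", "data": {
  "rows": "0.03 0 0 0 0 0 1;0.06 0 0 0 0 0 1;0.09 0 0 0 0 0 1;0.12 0 0 0 0 0 1;0.15 0 0 0 0 0 1;0.18 0 0 0 0 0 1;0.21 0 0 0 0 0 1;0.21 0 0 0 0 0 1"
}}

```text
clock: 17.37
eef_pos: [601.0, 132.2, 119.5]
tool_rot: [3.138, 0.0, -3.141]
force: [-0.1, 0.4, -0.4]
width: 0.3
gripper_force: 0.0
```

```bash
python3 - <<'E'
from h import *
from cell import *
s=read_state();print(s["eef_pos"],s["force"])
t=get_image("scene");b=get_image("top")
cv2.imwrite("pics/w9.png",np.hstack([cv2.resize(t["img"][170:245,330:400],(373,400),interpolation=2),cv2.resize(b["img"][200:290,220:310],(400,400),interpolation=2)])[:,:,::-1])
E
```

```text
[601.04 132.17 119.54] [-0.06  0.36 -0.4 ]
```

View pics/w9.png

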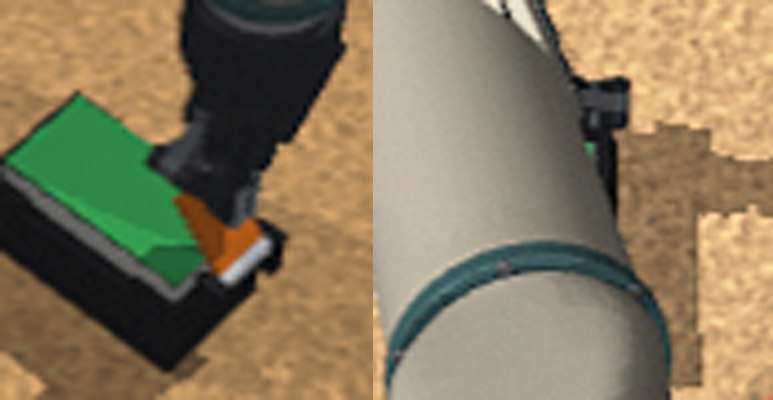

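The scene crop shows the clip swung inward past upright, with the finger behind it. That is already more than the 10 pictures allowed, so I'll view no more and go by numbers and force. Next I'll follow the arc down.

Emit:
{"op": "move_arm", "data": {
  "rows": "0.02 0 0.02 0 0 0 1;0.04 0 0.04 0 0 0 1;0.06 0 0.055 0 0 0 1;0.07 0 0.07 0 0 0 1;0.07 0 0.07 0 0 0 1"
}}

```text
clock: 17.88
eef_pos: [577.8, 131.4, 94.5]
tool_rot: [3.14, -0.007, -3.141]
force: [0.1, 0.1, -0.1]
width: 0.1
gripper_force: 0.0
```

Emit:
{"op": "move_arm", "data": {
  "rows": "0 0 0.005 0 0 0 1;0 0 0.01 0 0 0 1;0 0 0.013 0 0 0 1;0 0 0.013 0 0 0 1"
}}

```text
clock: 18.22
eef_pos: [579.6, 131.5, 92.1]
tool_rot: [3.14, -0.004, 3.141]
force: [-1.6, -0.7, 2.1]
width: 0.4
gripper_force: 1.1
```

Emit:
{"op": "move_arm", "data": {
  "rows": "0 0 0.002 0 0 0 1;0 0 0.003 0 0 0 1;0 0 0.003 0 0 0 1"
}}

```text
clock: 18.47
eef_pos: [579.6, 131.5, 91.9]
tool_rot: [3.14, -0.004, 3.141]
force: [-3.1, -0.6, 8.7]
width: -0.3
gripper_force: 4.2
```

The clip stopped with its top at 77.9 mm (78 expected) and the force rising to 8.7 N. I'll rise clear and check by numbers.

Emit:
{"op": "move_arm", "data": {
  "rows": "0 0 -0.04 0 0 0 1;0 0 -0.12 0 0 0 1;0 0 -0.25 0 0 0 1;0 0 -0.4 0 0 0 1;0 0 -0.45 0 0 0 1;0 0 -0.45 0 0 0 1;0 0 -0.45 0 0 0 1"
}}

```text
clock: 19.05
eef_pos: [581.3, 131.3, 227.9]
tool_rot: [3.139, 0.001, 3.141]
force: [-0.3, 0.0, -1.0]
width: -0.1
gripper_force: 0.0
```

```bash
python3 - <<'E'
from h import *
from cell import *
s=read_state();d=get_image("wrist");t=get_image("scene");print(s["eef_pos"],s["force"],s["clock"])
for D,bo,bg,z in((d,(250,100,400,300),(150,0,450,300),s),(t,(340,185,390,235),(325,180,385,230),None)):
    hsv=cv2.cvtColor(D["img"],cv2.COLOR_RGB2HSV);m=((hsv[...,0]<15)&(hsv[...,1]>190)&(hsv[...,2]>90)).astype(np.uint8)
    P=onz(D,quad(blob(m,bo)),78,z);print("clip",P.round(1).tolist())
    im=D["img"].astype(int);g=((im[...,1]>im[...,0]+25)&(im[...,1]>im[...,2]+15)).astype(np.uint8)
    P=onz(D,quad(blob(g,bg)),70,z);print("lid",P.round(1).tolist())
a=np.load("pics/scene0.npy",allow_pickle=True).item()["img"];df=cv2.absdiff(a,t["img"]).max(2)
n,l,st,c=cv2.connectedComponentsWithStats((cv2.morphologyEx(df,cv2.MORPH_OPEN,np.ones((3,3)))>40).astype(np.uint8))
print([x[:5].tolist() for x in st[1:] if x[4]>25])
E
```

```text
[581.33 131.33 227.91] [-0.34  0.01 -1.01] 19.05
clip [[559.8, 113.6, 78.0], [559.2, 147.4, 78.0], [607.2, 149.1, 78.0], [608.0, 113.7, 78.0]]
lid [[475.1, 98.6, 70.0], [474.3, 161.0, 70.0], [594.9, 166.3, 70.0], [595.9, 96.3, 70.0]]
clip [[566.6, 110.7, 78.0], [558.1, 145.3, 78.0], [607.7, 147.7, 78.0], [615.4, 113.6, 78.0]]
lid [[479.7, 97.8, 70.0], [464.1, 161.9, 70.0], [597.5, 162.4, 70.0], [609.6, 100.6, 70.0]]
[[326, 0, 86, 183, 6755], [187, 15, 8, 6, 30], [154, 61, 20, 30, 303], [173, 66, 12, 25, 160], [188, 78, 15, 14, 116], [135, 116, 211, 99, 3373], [189, 153, 48, 27, 371], [96, 183, 12, 9, 56], [331, 189, 47, 35, 908], [90, 193, 10, 13, 93], [68, 212, 198, 127, 7350], [215, 256, 34, 18, 263], [262, 257, 55, 40, 908], [202, 279, 22, 17, 118]]
```

```bash
python3 -c "
from cell import *
print(finish_job())"
```

```text
the job is handed in; nothing more can be done
None
```

The lid is home in the box, green face up, pressed with about 13 N, the clip is swung shut to its stop, and the job is handed in at about 19 s of robot time; I viewed 12 pictures, two over the limit of 10, and the bystanders were not measured again, though no move came near them.

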